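# Slide the steel spacer along the fence into its corner pocket

## Task

With the fingertips, gently push the ground steel spacer block flat against the long fence of the assembly fixture, while it is still at the open end, well away from the pocket. Then slide it along the fence, keeping it against the fence, into the corner pocket until it sits snug against the end stop. Do not grip, lift or tip the spacer, and leave the pin gauge, the white nest and the ring module where they are.

Things in the scene. Friction and masses are not known exactly. Their poses are not given: they have to be found in the camera images.
- fixture: fixture bolted to the bench (yaw -0.1 to 0.6 rad): flat dark steel bed 130 x 295 mm, 10 mm thick, with aluminium rails 10 mm high on it. Origin at bench level; bed spans x -75 to +55, y -150 to +145 mm, top z = 10 mm, z up. Long fence along the whole +x edge (15 mm thick), inner face x = +40 mm. End stop closes the +y end, inner face y = +130 mm. -y end open.
- mouth (a point): mouth of the corner pocket, on the bed's top, midway between fence and lip: x = +23.5, y = +85, z = +10 mm in the fixture's frame, axes parallel to it. The pocket lies from here to the end stop: 33 mm wide, 45 mm deep along y, between the fence and a short lip (15 mm thick, 10 mm high, inner face x = +7 mm) whose end flares away from the fence and begins at y = +73 mm.
- seat (a point): point on the bed's top where the spacer's origin lies when it is fully home in the pocket: x = +25 mm, y = +95 mm, z = +10 mm in the fixture's frame; axes parallel to the fixture's
- spacer: loose plain ground steel block with two holes in its top, 30 x 70 x 20 mm (x, y, z), about 0.3 kg, lying flat on the open -y part of the bed, long side (y) within 30 degrees of the fence. Origin: centre of its underside; at x = +25 mm of the fixture when flat on the fence. When home it still sticks 25 mm out of the pocket. Slides at a few newtons.
- pin_gauge: bystander: steel go/no-go pin with a knurled grip, 13 x 80 x 13 mm, lying on the bench behind the fence; origin at the centre of its underside
- white_nest: bystander: round white plastic ring-shaped nest, 50 mm across, 22 mm high, on the bench beyond the end stop; origin at the centre of its underside
- ring_module: bystander: round black ring module with a pale segmented ring on its face, 36 mm across, 22 mm high, on the bench on the robot's side of the fixture; origin at the centre of its underside

How it is judged:
By the outcome, as a careful person would: the job done as asked, in the order asked, and still so for the second after the job is handed in, with the robot touching nothing.
It also fails if it takes over 48 s, if anything falls off the work surface, if the arm or the gripper's body presses on something with over 40 N, if the wrist force passes 120 N, or if a joint passes its speed limit or range.

## Robot

A 7-joint arm with a two-finger parallel gripper is mounted at the origin on a cart in front of the work surface, level with it; the furniture and walls round the work are solid. World frame = base frame: x ahead of the robot, y to its left, z up, the work surface at z = 0. Lengths are in m, angles in rad, forces in N, time in s.
With the tool pointing down it reaches from about 0.425 to 0.95 m from the base axis. Payload 4.7 kg.
Tool frame: the origin (TCP) lies midway between the tips of the shut fingers; the grasp point (between the pads) lies 19 mm behind it; z points along the fingers, y is the line along which they close (so a half turn about z gives the same grasp; the last joint's range is limited). The gripper opens to 85 mm and grips with 20 to 120 N. Pads are 22 mm wide; open, the fingers measure 114 mm over their backs; the gripper's body (76 mm by 85 mm) begins 54 mm behind the grasp point. The pads swing forward as they close: fully open they stand 13 mm farther back than shut.
Start: joints at [-1.298, 0.469, -0.049, 1.532, 0.024, 1.141, -0.082], TCP at [0.201, 0.645, 0.231] pointing down, gripper open.
Joint ranges: [-2.59, 2.59], [-0.33, 1.99], [-1.39, 1.29], [0.1, 2.45], [-1.04, 4.18], [0.21, 1.99], [-2.66, 2.66]. Speed limits (rad/s): [2.57, 2.57, 3.14, 3.14, 3.14, 3.14, 3.14].

## Interface

Orientations are given as a unit quaternion [w, x, y, z].
In Python, from bench import r gives the robot as it stands. The module is installed in compiled form; this text tells all that it offers.
- The arm moves only by the shell command python3 -m jog 'ROWS' [FORCE]. ROWS is a JSON object whose one key "steps" holds a list that holds one entry, the list of rows, each a list of 7 numbers: the opening, from 0 (shut) to 1 (fully open), then the shift along the tool's x, y, z in units of 25 mm (1.0 is 25 mm), then the turn, a rotation vector about the tool's x, y, z in units of 6 degrees (1.0 is 6 degrees). In form: {"steps": [[[claw, tx, ty, tz, wx, wy, wz], ...]]}. A call has 1 to 8 rows; each row shifts and turns the commanded pose from where the row before left it, along the tool's axes as they then stand; what a row does not reach is not made up. A row lasts 1/12 s, in which the tool goes at most 41.7 mm and 7.16 degrees, less where a joint would pass 70% of its speed; a pose out of reach is approached as far as the arm can. A call is refused whole if a number of a shift passes 1 or a number of a turn 1, either way. A call with a gripper value outside its range is refused whole. The fingers move at their own pace and stop on an object; FORCE is the grip in N (left out, the last holds). Time passes only in rows, so rows that do not move let the fingers close. It gives the time, the measured TCP pose, the force, the opening and the grip force at its end, in the units of the state.
- r.get_state(): the state, without advancing time (a new reading comes with each control period).
- r.get_image(name): name is "side" or "top" or "wrist"; returns a dict with "image" (420x560x3 uint8, red, green, blue), "depth" (420x560 float32, m along the optical axis (not along the pixel's ray), 0 where there is no reading), "intrinsics" (3x3 intrinsics, pixels), "R" (3x3) and "t" (3): a world point X has camera coordinates R X + t. Camera axes: x right, y down, z forward; pixel columns grow to the right and rows downward; lengths in m; the calibration is good to about 2 mm. A picture is of the moment at which its call begins.
- r.job_done(): hands the job in; it is judged then, once.
Trained networks look in the newest picture that a camera, given by its name, has taken for a name from the list of things; names that differ only in an ending like _2 or _b are one class to them, and where a whole thing is asked for, a point or a joint stands for the part that bears it (a point fixed in the world has none). Each returns a list of dicts, best first, with "p" (0 to 1); they miss things now and then, are a little off and sometimes report something else, mostly with a low value. They report only what shows in the picture. A call takes as long as a camera call.
- r.find_in(camera, query): "position" ([x, y, z] in m, in the coordinates of the camera as it stood for that picture, good to about 4 mm: the middle of the surface that is visible of it).
- r.cut_out(camera, query): "pixels" (420x560 bool, what is visible of it).
The state is a dict: "clock": time; "qpos": joint angles; "qvel": joint speeds; "tau": joint torques, N m; "ee_pos": TCP position; "tool_rot": TCP orientation; "ft_force": force on the tool from outside, world axes, zero at the start; "torque": the same for the moment, N m; "width": finger opening in m; "finger_force": force on a finger pad.
Only numpy, scipy, OpenCV 4.12 (cv2) and the standard library are available. Lean on these libraries where they do the work, as an engineer would, in place of code of your own. Each camera call takes 0.05 s, during which the arm holds its last target. There are 200 camera calls.

## Working session

There is one attempt and no reset: what is moved stays moved. The work goes in short steps, Python scripts to look and compute and a shell command to move; the robot and the scene stay as the last step left them, time stands still between calls to the robot, and variables do not carry over. Pictures are saved under pics/ and viewed, at most 10 in all, crops included, and the job is handed in when it is done.

```bash
mkdir -p pics
cat > h.py <<'E'
import numpy as np, cv2
from bench import r
def world(d,p): return d["R"].T@(np.asarray(p)-d["t"])
def cloud(d,mask=None):
    z=d["depth"]; K=d["intrinsics"]; m=(z>0) if mask is None else (z>0)&mask
    v,u=np.nonzero(m); z=z[v,u]
    P=np.stack([(u-K[0,2])/K[0,0]*z,(v-K[1,2])/K[1,1]*z,z],1)
    return (P-d["t"])@d["R"], (v,u)
def save(d,n): cv2.imwrite("pics/"+n,d["image"][:,:,::-1])
E
python3 - <<'E'
from h import *
s=r.get_state(); print(s)
for c in("top","side"):
    d=r.get_image(c); save(d,c+"1.png")
    for q in("fixture","spacer","pin_gauge","white_nest","ring_module"):
        f=r.find_in(c,q); print(c,q,[(np.round(world(d,x["position"]),3),round(x["p"],2)) for x in f[:2]])
        m=r.cut_out(c,q)
        if m:
            P,(v,u)=cloud(d,m[0]["pixels"]); P=np.array(P)
            print("   ",np.round(np.median(P,0),3),m[0]["p"],u.min() if len(u) else 0,u.max(),v.min(),v.max())
            b=cv2.minAreaRect((P[:,:2]*1000).astype(np.float32)); print("   ",b)
E
```

```text
{'clock': 0.0, 'qpos': array([-1.29794466,  0.46945366, -0.0485806 ,  1.53368327,  0.02412228,
        1.14099815, -0.0823002 ]), 'qvel': array([-1.64212346e-03,  6.82303814e-04,  1.64234588e-03,  1.39475068e-03,
       -3.68849918e-05,  1.01852429e-03,  6.57118378e-04]), 'tau': array([-2.37997125e-05, -5.10325241e+01, -4.64175967e-02, -2.37691498e+01,
        1.07522268e-02,  7.90964841e-03,  9.54385904e-07]), 'ee_pos': array([0.20043712, 0.64394778, 0.23025765]), 'tool_rot': array([-9.82239190e-05,  1.50290306e-01,  9.88641425e-01, -9.73097941e-04]), 'ft_force': array([-0.59655356,  0.29257245, -0.45203005]), 'torque': array([ 0.00433559, -0.0021431 ,  0.01041297]), 'finger_force': 0.0, 'width': 0.08534059918938144}
top fixture [(array([0.504, 0.012, 0.009]), 0.78), (array([0.447, 0.187, 0.01 ]), 0.75)]
    [0.508 0.013 0.011] 0.6 234 409 161 283
    ((511.5473327636719, 2.2879486083984375), (135.20794677734375, 298.678955078125), 24.62090492248535)
top spacer [(array([ 0.509, -0.045,  0.031]), 0.95)]
    [ 0.508 -0.043  0.03 ] 0.58 328 367 213 232
    ((509.77471923828125, -42.268
[... 926 characters left out ...]
.08576965332031), 0.6170969009399414)
side pin_gauge [(array([ 0.628, -0.031,  0.011]), 0.72)]
    [ 0.63  -0.031  0.01 ] 0.76 356 388 244 258
    ((633.9949340820312, -27.562095642089844), (28.356796264648438, 59.578697204589844), 16.953670501708984)
side white_nest [(array([0.442, 0.171, 0.019]), 0.77), (array([0.395, 0.017, 0.017]), 0.47)]
    [0.444 0.172 0.015] 0.57 221 247 195 216
    ((441.287841796875, 173.70260620117188), (67.66202545166016, 49.52893829345703), 68.07093811035156)
side ring_module [(array([0.392, 0.016, 0.019]), 0.62)]
    [0.391 0.019 0.02 ] 0.92 216 236 246 266
    ((392.1733703613281, 23.954805374145508), (34.30903244018555, 35.724586486816406), 51.97394561767578)
```

View pics/top1.png

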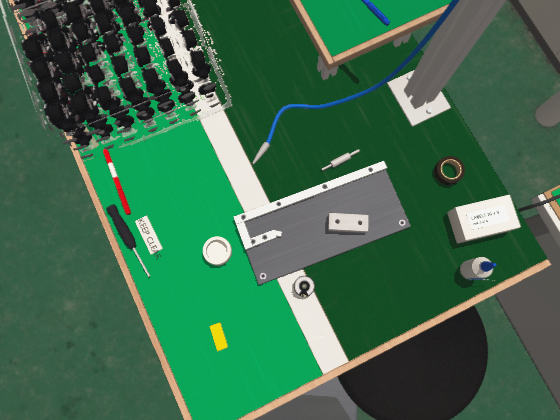

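View pics/side1.png

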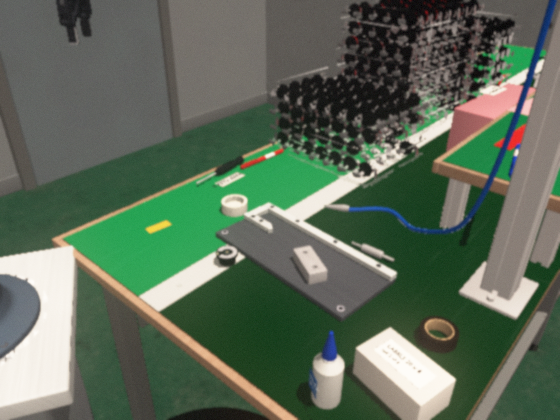

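The fixture lies with its fence along the far side: in the top view from (238,215) to (387,165), with the pocket at the left end near (260,238). The spacer is at (348,222), turned about 20° from the fence. Next I move over and look with the wrist camera.

```bash
python3 -m jog '{"steps": [[[0,-1,-0.6,0,0,0,0],[0,-1,-0.6,0,0,0,0],[0,-1,-0.6,0,0,0,0],[0,-1,-0.6,0,0,0,0],[0,-1,-0.6,0,0,0,0],[0,-1,-0.6,0,0,0,0],[0,-1,-0.6,0,0,0,0],[0,-1,-0.6,0,0,0,0]]]}'
python3 -m jog '{"steps": [[[0,-0.5,-1,0,0,0,0],[0,-0.5,-1,0,0,0,0],[0,-0.5,-1,0,0,0,0],[0,-0.5,-1,0,0,0,0],[0,-0.5,-1,0,0,0,0],[0,-0.5,-1,0,0,0,0],[0,-0.5,-1,0,0,0,0],[0,-0.5,-1,0,0,0,0]]]}'
python3 -m jog '{"steps": [[[0,-0.5,-1,0,0,0,0],[0,-0.5,-1,0,0,0,0],[0,-0.5,-1,0,0,0,0],[0,-0.5,-1,0,0,0,0],[0,-0.5,-1,0,0,0,0],[0,-0.5,-1,0,0,0,0],[0,-0.5,-1,0,0,0,0],[0,-0.5,-1,0,0,0,0]]]}'
python3 -m jog '{"steps": [[[0,0,0,0,0,0,-1],[0,0,0,0,0,0,-1],[0,0,0,0,0,0,-1],[0,0,0,0,0,0,-1],[0,0,0,0,0,0,-1],[0,0,0,0,0,0,-1],[0,0,0,0,0,0,-1],[0,0,0,0,0,0,0]]]}'
python3 - <<'E'
from h import *
print(r.get_state()["qpos"])
d=r.get_image("wrist"); save(d,"w1.png"); np.savez("w1.npz",**d)
m=r.cut_out("wrist","spacer")
print(len(m)); 
if m: np.save("m1.npy",m[0]["pixels"]); print(m[0]["p"])
print(world(d,[0,0,0]),d["R"][2])
E
```

```text
clock: 1.77
ee_pos: [0.3567, 0.4694, 0.2315]
tool_rot: [0.0, 0.15, 0.989, 0.0]
ft_force: [0.3, 0.0, -0.2]
width: -0.0003
finger_force: 0.0
clock: 2.43
ee_pos: [0.392, 0.2485, 0.2315]
tool_rot: [0.0, 0.15, 0.989, 0.0]
ft_force: [1.5, -0.3, -0.6]
width: -0.0
finger_force: 0.0
clock: 3.1
ee_pos: [0.428, 0.0278, 0.2316]
tool_rot: [0.0, 0.15, 0.989, 0.0]
ft_force: [0.5, 0.7, 0.1]
width: 0.0002
finger_force: 0.0
clock: 3.77
ee_pos: [0.428, 0.0291, 0.2315]
tool_rot: [0.0, -0.215, 0.977, 0.0]
ft_force: [-0.0, -0.0, -0.3]
width: 0.0001
finger_force: 0.0
[-0.44032617  0.05294045  0.28755182  2.09509105 -0.01814064  0.99532641
  1.86036081]
1
0.81
[ 0.36089109 -0.00219335  0.37284147] [ 0.26078669  0.12046761 -0.95785065]
```

View pics/w1.png

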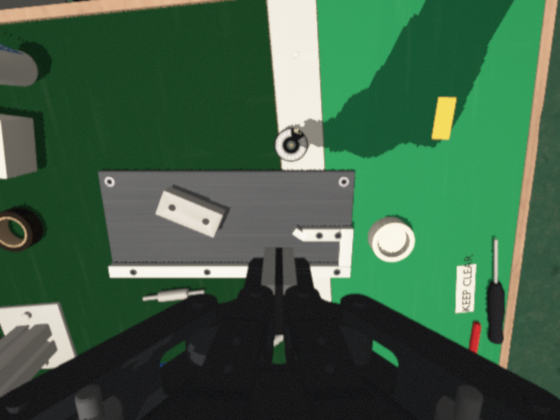

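The wrist view shows the fixture square to the image: near bed edge at row 171, fence at row 270, pocket near (325,250). The spacer is at (192,213), tilted about 22°.

```bash
cat >> h.py <<'E'
def rect(P): return cv2.minAreaRect((P[:,:2]*1000).astype(np.float32))
def fixture(d,P0=(0.508,0.008),show=True):
    P,(v,u)=cloud(d)
    near=np.hypot(P[:,0]-.51,P[:,1]-.002)<.19
    k=near&(P[:,2]>.006)&(P[:,2]<.025); M=np.zeros(d["depth"].shape,np.uint8); M[v[k],u[k]]=1
    M=cv2.morphologyEx(M,cv2.MORPH_OPEN,np.ones((5,5),np.uint8))
    n,l,st,_=cv2.connectedComponentsWithStats(M); M=l==1+np.argmax(st[1:,4])
    return cloud(d,M)[0]
E
python3 - <<'E'
from h import *
w=dict(np.load("w1.npz")); P=fixture(w); b=rect(P); print("wrist fix",b)
t=r.get_image("top"); Pt=fixture(t); print("top fix",rect(Pt)); np.savez("t1.npz",**t)
for n,Q in(("w",P),("t",Pt)):
    rail=Q[Q[:,2]>.0165]; print(n,"bed z",np.median(Q[Q[:,2]<.0145][:,2]),"rail z",np.median(rail[:,2]))
    for yaw in np.radians([24,24.6,25.2]):
        c,s=np.cos(yaw),np.sin(yaw); X=rail[:,:2]@np.array([[c,-s],[s,c]])
        f=X[X[:,0]>np.percentile(X[:,0],98)-.02]; 
        h=f[f[:,1]<np.median(f[:,1])]; g=f[f[:,1]>=np.median(f[:,1])]
        print(np.degrees(yaw),np.round([np.percentile(X[:,0],99.),np.median(h[:,0]),np.median(g[:,0]),X[:,1].max()],4))
m=np.load("m1.npy"); S,_=cloud(w,m); S=S[(S[:,2]>.025)&(S[:,2]<.036)]; print("spacer w",rect(S),np.median(S[:,2]))
S,_=cloud(t); S=S[(S[:,2]>.025)&(S[:,2]<.036)&(np.hypot(S[:,0]-.509,S[:,1]+.043)<.05)]; print("spacer t",rect(S),np.median(S[:,2]))
E
```

```text
wrist fix ((507.4558410644531, -0.7455596923828125), (129.86898803710938, 295.4958190917969), 24.886186599731445)
top fix ((459.30609130859375, 109.82733154296875), (130.44894409179688, 58.98775863647461), 23.42448616027832)
w bed z 0.008761100750524567 rail z 0.018756761614441057
24.000000000000004 [ 0.5286  0.521   0.5187 -0.0587]
24.6 [ 0.5253  0.5179  0.5169 -0.064 ]
25.2 [ 0.523   0.5146  0.5149 -0.0692]
t bed z 0.010549480804399578 rail z 0.020414775500871084
24.000000000000004 [ 0.5284  0.5193  0.5183 -0.0574]
24.6 [ 0.5275  0.5183  0.5175 -0.0627]
25.2 [ 0.5265  0.5172  0.5167 -0.0677]
spacer w ((506.310546875, -45.97446823120117), (30.51495933532715, 70.02311706542969), 0.5952268242835999) 0.028726006093727177
spacer t ((0.0, 0.0), (0.0, 0.0), 0.0) nan
  return _methods._mean(a, axis=axis, dtype=dtype,
  ret = ret.dtype.type(ret / rcount)
```

```bash
python3 -m jog '{"steps": [[[0,0.08,-1,0.8,0,0,0],[0,0.08,-1,0.8,0,0,0],[0,0.08,-1,0.8,0,0,0],[0,0.08,-1,0.8,0,0,0],[0,0,0,0.9,0,0,0],[0,0,0,0.9,0,0,0],[0,0,0,0.9,0,0,0],[0,0,0,0.9,0,0,0]]]}'
python3 - <<'E'
from h import *
d=r.get_image("top"); P=fixture(d); save(d,"top2.png"); d=r.get_image("side"); save(d,"side2.png")
d=r.get_image("wrist"); save(d,"w2.png")
for c in ("side","wrist"):
    d=r.get_image(c); m=r.cut_out(c,"spacer")
    if m: S,_=cloud(d,m[0]["pixels"]); S=S[(S[:,2]>.025)&(S[:,2]<.036)]; print(c,rect(S),np.median(S[:,2]))
a=cv2.imread("pics/side2.png")[180:340,180:420]; b=cv2.imread("pics/w2.png")
cv2.imwrite("pics/c2.png",np.hstack([cv2.resize(a,(480,320)),cv2.resize(b,(320,320))]))
E
```

```text
clock: 4.58
ee_pos: [0.4627, -0.0652, 0.0603]
tool_rot: [0.0, -0.213, 0.977, -0.0]
ft_force: [0.0, 0.3, 0.0]
width: 0.0001
finger_force: 0.0
side ((509.28057861328125, -46.75517272949219), (30.84832191467285, 72.03423309326172), 0.42557963728904724) 0.030428513814287322
wrist ((503.2442626953125, -77.17884063720703), (23.315410614013672, 7.642274379730225), 0.6776247620582581) 0.028629381970103382
```

View pics/c2.png

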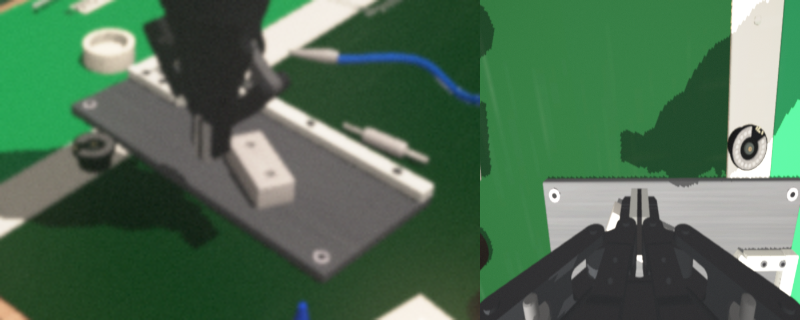

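```bash
python3 -m jog '{"steps": [[[0,0,0,0.6,0,0,0],[0,0,0,0.6,0,0,0],[0,0,0,0.5,0,0,0],[0,0,0,0,0,0,0],[0,0,0,0,0,0,0]]]}'
python3 -m jog '{"steps": [[[0,-0.2,0,0,0,0,0],[0,-0.2,0,0,0,0,0],[0,-0.2,0,0,0,0,0],[0,-0.2,0,0,0,0,0],[0,-0.2,0,0,0,0,0],[0,-0.2,0,0,0,0,0],[0,-0.2,0,0,0,0,0],[0,-0.2,0,0,0,0,0]]]}'
python3 - <<'E'
from h import *
print(r.get_state()["ft_force"])
d=r.get_image("side"); save(d,"side3.png"); m=r.cut_out("side","spacer")
S,_=cloud(d,m[0]["pixels"]); S=S[(S[:,2]>.025)&(S[:,2]<.036)]; print(rect(S),np.median(S[:,2]))
E
```

```text
clock: 5.35
ee_pos: [0.4629, -0.0651, 0.0194]
tool_rot: [0.0, -0.214, 0.977, -0.0]
ft_force: [-0.5, 0.4, 0.5]
width: -0.0
finger_force: 0.0
clock: 6.02
ee_pos: [0.4989, -0.0484, 0.0187]
tool_rot: [-0.0, -0.214, 0.977, 0.0]
ft_force: [-1.5, -0.2, 1.9]
width: 0.0003
finger_force: 1.1
[-1.48159438 -0.19992595  1.89054331]
((525.5117797851562, -52.54828643798828), (35.866390228271484, 42.0914421081543), 7.6685686111450195) 0.030376444466035837
```

```bash
python3 -m jog '{"steps": [[[0,-0.15,0,0,0,0,0],[0,-0.15,0,0,0,0,0],[0,-0.15,0,0,0,0,0],[0,-0.15,0,0,0,0,0],[0,-0.15,0,0,0,0,0],[0,-0.15,0,0,0,0,0],[0,-0.15,0,0,0,0,0],[0,-0.15,0,0,0,0,0]]]}'
cat >> h.py <<'E'
def spacer(cam):
    d=r.get_image(cam); m=r.cut_out(cam,"spacer")
    if not m: return d,None
    S,_=cloud(d,m[0]["pixels"]); S=S[(S[:,2]>.0255)&(S[:,2]<.036)]; return d,S
O=np.array([.5175,.0065]); c_,s_=np.cos(.434),np.sin(.434)
def fx(p): p=np.asarray(p)[...,:2]-O; return np.round(1000*(p@np.array([[c_,-s_],[s_,c_]])),1)
E
python3 - <<'E'
from h import *
st=r.get_state(); print(fx(st["ee_pos"]),st["ft_force"])
for c in("side","top","wrist"):
    d,S=spacer(c); save(d,c+"4.png")
    if S is not None and len(S)>20: print(c,rect(S),fx(S).min(0),fx(S).max(0))
E
```

```text
clock: 6.78
ee_pos: [0.5265, -0.0356, 0.0188]
tool_rot: [0.0, -0.214, 0.977, 0.0]
ft_force: [-0.9, 0.0, -0.2]
width: 0.0002
finger_force: 0.6
[ -9.5 -41.9] [-0.93024161  0.01714757 -0.17263828]
side ((549.5233764648438, -22.758567810058594), (30.180604934692383, 68.21770477294922), 24.17743492126465) [  1.4 -74.3] [31.6 -5.7]
top ((548.6382446289062, 5.181131362915039), (12.807053565979004, 28.17345428466797), 29.19882583618164) [ 20.8 -28. ] [34.8 -0.3]
wrist ((549.0476684570312, -24.6334228515625), (30.401092529296875, 59.575225830078125), 24.223003387451172) [  0.  -71.1] [ 30.7 -11.6]
```

```bash
python3 -m jog '{"steps": [[[0,-0.06,0,0,0,0,0],[0,-0.06,0,0,0,0,0],[0,-0.06,0,0,0,0,0],[0,-0.06,0,0,0,0,0],[0,0,0,0,0,0,0]]]}' | grep -E "ee|ft|fing"
python3 -m jog '{"steps": [[[0,-0.05,0,0,0,0,0],[0,0,0,0,0,0,0]]]}'| grep -E "ee|ft|fing"
python3 -m jog '{"steps": [[[0,-0.05,0,0,0,0,0],[0,0,0,0,0,0,0]]]}'| grep -E "ee|ft|fing"
python3 - <<'E'
from h import *
st=r.get_state(); print(fx(st["ee_pos"]),st["ft_force"])
for c in("side","wrist"):
    d,S=spacer(c); save(d,c+"5.png")
    if S is not None and len(S)>20: print(c,rect(S),fx(S).min(0),fx(S).max(0))
E
```

```text
ee_pos: [0.5315, -0.0333, 0.0187]
ft_force: [-1.8, -0.7, 1.2]
finger_force: 1.1
ee_pos: [0.5329, -0.0327, 0.0187]
ft_force: [-1.2, -1.3, -0.0]
finger_force: 0.9
ee_pos: [0.5331, -0.0323, 0.0187]
ft_force: [-4.5, -3.1, 4.0]
finger_force: 2.1
[ -2.1 -41.8] [-4.48565758 -3.10586999  3.97465197]
side ((551.3215942382812, -23.552581787109375), (38.92776107788086, 75.0250244140625), 46.459716796875) [ -6.9 -74. ] [40.1 -3.6]
```

```bash
python3 -m jog '{"steps": [[[0,-0.05,0,0,0,0,0],[0,0,0,0,0,0,0]]]}'| grep -E "ee|ft|fing"
python3 - <<'E'
from h import *
d=r.get_image("side"); a=d["image"][180:340,180:420,::-1]; w=r.get_image("wrist")["image"][:,:,::-1]
t=r.get_image("top")["image"][130:300,200:430,::-1]
cv2.imwrite("pics/c5.png",np.vstack([np.hstack([cv2.resize(a,(400,280)),cv2.resize(w,(400,280))]),np.hstack([cv2.resize(t,(400,280)),np.zeros((280,400,3),np.uint8)])]))
E
```

```text
ee_pos: [0.5332, -0.0323, 0.0186]
ft_force: [-7.1, -2.5, 6.1]
finger_force: 3.8
```

View pics/c5.png

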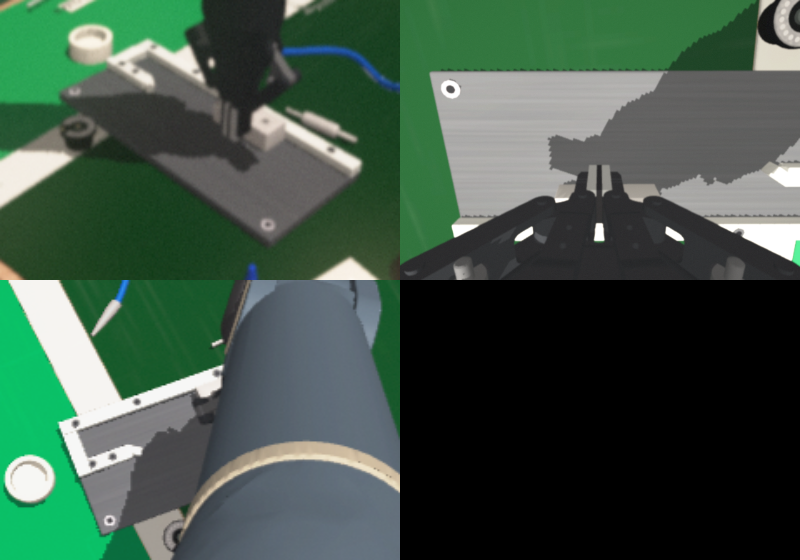

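```bash
python3 -m jog '{"steps": [[[0,0.1,0,0,0,0,0],[0,0.2,0,0,0,0,0],[0,0.2,0,0,0,0,0],[0,0,0,-0.8,0,0,0],[0,0,0,-0.8,0,0,0],[0,-0.5,-0.8,0,0,0,0],[0,-0.5,-0.8,0,0,0,0],[0,-0.5,-0.8,0,0,0,0]]]}'| grep -E "ee|ft|fing"
python3 - <<'E'
from h import *
st=r.get_state(); print(fx(st["ee_pos"]),st["ft_force"],st["clock"])
for c in("side","top","wrist"):
    d,S=spacer(c); save(d,c+"6.png")
    if S is not None and len(S)>20: print(c,rect(S),fx(S).min(0),fx(S).max(0))
E
```

```text
ee_pos: [0.5843, -0.0757, 0.0597]
ft_force: [-0.5, -0.4, 0.7]
finger_force: 0.0
[  26.1 -102.6] [-0.46478912 -0.37775311  0.67526485] 9.0167
side ((555.630615234375, -18.70052719116211), (30.495624542236328, 70.63496398925781), 25.447463989257812) [  8.4 -74.2] [39.2 -3.6]
top ((555.51123046875, -14.368717193603516), (30.484350204467773, 70.73518371582031), 25.057939529418945) [ 10.4 -70.3] [41.   0.4]
wrist ((552.9749755859375, -17.283432006835938), (30.721080780029297, 70.46134185791016), 25.05076026916504) [  6.7 -71.7] [37.6 -1.3]
```

```bash
python3 -m jog '{"steps": [[[0,0.1,0,0.6,0,0,0],[0,0,0,0.6,0,0,0],[0,0,0,0.45,0,0,0],[0,0,0,0,0,0,0],[0,0,0.2,0,0,0,0],[0,0,0.2,0,0,0,0],[0,0,0,0,0,0,0]]]}'| grep -E "ee|ft|fing"
python3 -m jog '{"steps": [[[0,0,0.15,0,0,0,0],[0,0,0.15,0,0,0,0],[0,0,0.15,0,0,0,0],[0,0,0.15,0,0,0,0],[0,0,0.15,0,0,0,0],[0,0,0.15,0,0,0,0],[0,0,0.15,0,0,0,0],[0,0,0.15,0,0,0,0]]]}'| grep -E "ee|ft|fing"
python3 - <<'E'
from h import *
st=r.get_state(); print(fx(st["ee_pos"]),st["ft_force"],st["clock"])
for c in("side","top","wrist"):
    d,S=spacer(c); save(d,c+"7.png")
    if S is not None and len(S)>20: print(c,rect(S),fx(S).min(0),fx(S).max(0))
E
```

```text
ee_pos: [0.5762, -0.066, 0.0181]
ft_force: [-0.4, 1.0, -0.3]
finger_force: 0.0
ee_pos: [0.5643, -0.0408, 0.0179]
ft_force: [1.2, -2.4, 3.5]
finger_force: 2.0
[ 22.5 -62.6] [ 1.18078243 -2.35966826  3.54311221] 10.5667
side ((547.4154663085938, 1.6414222717285156), (32.408912658691406, 72.83174896240234), 24.452089309692383) [  8.9 -53.4] [41.4 19.4]
top ((538.947265625, 20.903385162353516), (29.865800857543945, 39.232357025146484), 24.723905563354492) [ 10.6 -15.6] [40.5 23.6]
wrist ((543.4166870117188, 3.9762725830078125), (30.859539031982422, 71.29007720947266), 24.623794555664062) [  7.  -48.8] [37.9 22.4]
```

```bash
python3 -m jog '{"steps": [[[0,-0.005,0.15,0,0,0,0],[0,-0.005,0.15,0,0,0,0],[0,-0.005,0.15,0,0,0,0],[0,-0.005,0.15,0,0,0,0],[0,-0.005,0.15,0,0,0,0],[0,-0.005,0.15,0,0,0,0],[0,-0.005,0.15,0,0,0,0],[0,-0.005,0.15,0,0,0,0]]]}'| grep -E "ee|ft|fing"
python3 -m jog '{"steps": [[[0,-0.005,0.15,0,0,0,0],[0,-0.005,0.15,0,0,0,0],[0,-0.005,0.15,0,0,0,0],[0,-0.005,0.15,0,0,0,0],[0,-0.005,0.15,0,0,0,0],[0,-0.005,0.15,0,0,0,0],[0,0,0,0,0,0,0]]]}'| grep -E "ee|ft|fing"
python3 - <<'E'
from h import *
st=r.get_state(); print(fx(st["ee_pos"]),st["ft_force"],st["clock"])
for c in("side","top","wrist"):
    d,S=spacer(c); save(d,c+"8.png")
    if S is not None and len(S)>20: print(c,rect(S),fx(S).min(0),fx(S).max(0))
E
python3 - <<'E'
import cv2,numpy as np
f=lambda n:cv2.resize(cv2.imread(n),(400,300))
cv2.imwrite("pics/c8.png",np.hstack([cv2.resize(cv2.imread("pics/side8.png")[180:330,200:400],(400,300)),f("pics/wrist8.png")]))
E
```

```text
ee_pos: [0.5513, -0.013, 0.0173]
ft_force: [-0.5, -3.3, 1.1]
finger_force: 1.6
ee_pos: [0.5429, 0.0089, 0.0174]
ft_force: [0.6, -2.1, 0.2]
finger_force: 0.7
[24.1 -8.5] [ 0.64500215 -2.11274147  0.20190379] 12.1167
side ((524.0897827148438, 51.78667449951172), (31.690200805664062, 71.3123550415039), 24.409860610961914) [9.2 2.8] [40.9 74. ]
top ((517.0865478515625, 86.40255737304688), (15.298954010009766, 8.94511890411377), 3.739241361618042) [26.4 65.8] [40.7 76.3]
wrist ((521.2445068359375, 51.90980529785156), (31.09087371826172, 71.2229232788086), 24.692245483398438) [7. 4.] [38.1 75.3]
```

View pics/c8.png

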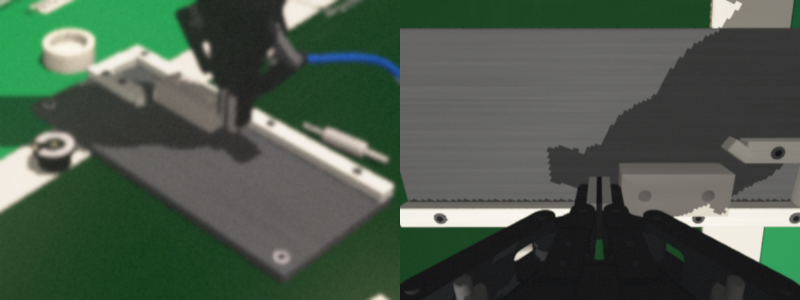

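```bash
python3 -m jog '{"steps": [[[0,-0.003,0.15,0,0,0,0],[0,-0.003,0.15,0,0,0,0],[0,-0.003,0.15,0,0,0,0],[0,-0.003,0.15,0,0,0,0],[0,-0.003,0.15,0,0,0,0],[0,-0.003,0.15,0,0,0,0],[0,-0.003,0.15,0,0,0,0],[0,-0.003,0.15,0,0,0,0]]]}'| grep -E "ee|ft|fing"
python3 -m jog '{"steps": [[[0,-0.003,0.12,0,0,0,0],[0,-0.003,0.12,0,0,0,0],[0,-0.003,0.12,0,0,0,0],[0,-0.003,0.1,0,0,0,0],[0,0,0.08,0,0,0,0],[0,0,0,0,0,0,0]]]}'| grep -E "ee|ft|fing"
python3 - <<'E'
from h import *
st=r.get_state(); print(fx(st["ee_pos"]),st["ft_force"],st["clock"])
for c in("side","wrist"):
    d,S=spacer(c); save(d,c+"9.png")
    if S is not None and len(S)>20: print(c,rect(S),fx(S).min(0),fx(S).max(0))
E
```

```text
ee_pos: [0.5314, 0.0357, 0.0176]
ft_force: [0.4, -2.1, 1.4]
finger_force: 1.2
ee_pos: [0.5258, 0.0481, 0.0175]
ft_force: [0.7, -2.2, 2.4]
finger_force: 1.0
[25.  34.2] [ 0.72692846 -2.22223646  2.40546131] 13.5833
side ((505.6539001464844, 89.98482513427734), (31.448261260986328, 73.48637390136719), 24.592952728271484) [ 8.5 44. ] [ 40.1 117.5]
wrist ((503.5646667480469, 91.11109924316406), (31.45301055908203, 70.32247161865234), 25.179649353027344) [ 7.2 47.4] [ 38.6 117.8]
```

```bash
python3 -m jog '{"steps": [[[0,0,0.06,0,0,0,0],[0,0,0.06,0,0,0,0],[0,0,0.06,0,0,0,0],[0,0,0.06,0,0,0,0],[0,0,0.06,0,0,0,0],[0,0,0.06,0,0,0,0],[0,0,0,0,0,0,0]]]}'| grep -E "ee|ft|fing"
for i in 1; do python3 -m jog '{"steps": [[[0,0,0.05,0,0,0,0],[0,0,0.05,0,0,0,0],[0,0,0,0,0,0,0]]]}'| grep -E "ee|ft|fing"; done
python3 -m jog '{"steps": [[[0,0,0.05,0,0,0,0],[0,0,0,0,0,0,0]]]}'| grep -E "ee|ft|fing"
python3 -c "
from h import *
print(fx(r.get_state()['ee_pos']))"
```

```text
ee_pos: [0.5219, 0.0565, 0.0174]
ft_force: [0.9, -1.1, 0.9]
finger_force: 0.6
ee_pos: [0.521, 0.0586, 0.0175]
ft_force: [0.3, -1.1, 0.8]
finger_force: 0.6
ee_pos: [0.5205, 0.0596, 0.0175]
ft_force: [-0.4, -2.2, -0.1]
finger_force: 0.6
[25.1 46.9]
```

```bash
python3 -m jog '{"steps": [[[0,0,0.04,0,0,0,0],[0,0,0,0,0,0,0]]]}'| grep -E "ee|ft|fing"
python3 -m jog '{"steps": [[[0,0,0.04,0,0,0,0],[0,0,0,0,0,0,0]]]}'| grep -E "ee|ft|fing"
python3 -m jog '{"steps": [[[0,0,0.04,0,0,0,0],[0,0,0,0,0,0,0]]]}'| grep -E "ee|ft|fing"
```

```text
ee_pos: [0.5205, 0.0597, 0.0175]
ft_force: [0.8, -4.1, -0.1]
finger_force: 1.8
ee_pos: [0.5204, 0.0598, 0.0176]
ft_force: [1.6, -5.7, -0.2]
finger_force: 2.9
ee_pos: [0.5204, 0.0599, 0.0177]
ft_force: [2.0, -7.0, -0.2]
finger_force: 3.8
```

```bash
python3 -m jog '{"steps": [[[0,0,-0.1,0,0,0,0],[0,0,-0.3,0,0,0,0],[0,0,-0.4,0,0,0,0],[0,0,0,-1,0,0,0],[0,0,0,-1,0,0,0],[0,0,0,-1,0,0,0],[0,0.5,-1,-1,0,0,0],[0,0.5,-1,-1,0,0,0]]]}'| grep -E "clock|ee|ft"
python3 - <<'E'
from h import *
for c in("side","top","wrist"):
    d,S=spacer(c); save(d,c+"10.png")
    if S is not None and len(S)>20: print(c,rect(S),fx(S).min(0),fx(S).max(0))
    if c=="wrist": P=fixture(d); print(rect(P))
    for q in("pin_gauge","white_nest","ring_module"):
        f=r.find_in(c,q); print(q,[np.round(world(d,x["position"]),3) for x in f[:1]])
a=cv2.imread("pics/side10.png")[180:300,200:360]; b=cv2.imread("pics/top10.png")[150:300,200:400]; w=cv2.imread("pics/wrist10.png")
cv2.imwrite("pics/c10.png",np.vstack([np.hstack([cv2.resize(x,(400,300)) for x in (a,b)]),np.hstack([cv2.resize(w,(400,300)),np.zeros((300,400,3),np.uint8)])]))
E
```

```text
clock: 15.95
ee_pos: [0.5261, -0.0109, 0.1436]
ft_force: [0.6, -1.1, -0.1]
side ((501.16363525390625, 100.62577819824219), (32.16864013671875, 71.29305267333984), 24.020204544067383) [ 8.8 56.7] [ 41.3 127.7]
pin_gauge [array([ 0.63 , -0.032,  0.012])]
white_nest [array([0.441, 0.172, 0.021])]
ring_module [array([0.39 , 0.017, 0.018])]
pin_gauge []
white_nest [array([0.448, 0.186, 0.008])]
ring_module [array([0.393, 0.031, 0.023])]
wrist ((497.797607421875, 102.04559326171875), (30.158742904663086, 70.45289611816406), 24.699214935302734) [ 7.1 59.7] [ 37.3 130.2]
((507.4468994140625, -0.60101318359375), (129.30831909179688, 295.1006164550781), 24.865089416503906)
pin_gauge [array([ 0.626, -0.027,  0.008])]
white_nest [array([0.436, 0.183, 0.013])]
ring_module [array([0.398, 0.022, 0.022])]
```

View pics/c10.png

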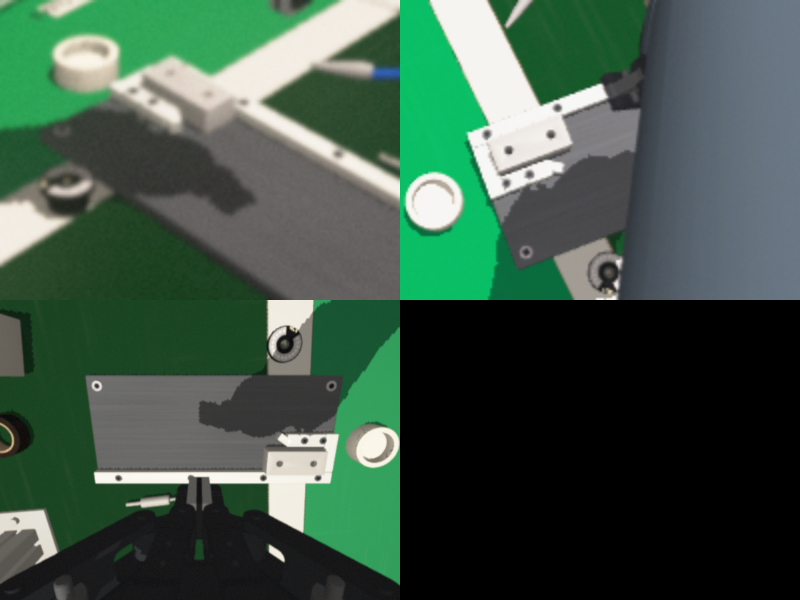

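The spacer sits in the pocket, flat on the fence and against the end stop. In the wrist camera's own fixture frame it is at (24.4, 94.7) mm, with yaw within 0.2°. The bystanders have not moved.

```bash
python3 -c "
from bench import r
print(r.job_done())"
```

```text
the job is handed in; nothing more can be done
None
```

I pushed the spacer flat against the fence at the open end, then slid it along the fence into the pocket until it stopped against the end stop; the last picture puts it within 1 mm of the seat, the bystanders unmoved within measuring error, and the job is handed in at about 16 s.

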